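# Set the sprung stop of a potter's bar gauge and load the test bar

### The arm

A 6-joint arm with a two-finger parallel gripper is mounted at the origin on the work surface. World frame = base frame: x ahead of the robot, y to its left, z up, the work surface at z = 0. Lengths are in mm, angles in rad, forces in N, time in s.
With the tool pointing down it reaches from about 375 to 900 mm from the base axis. Payload 3.1 kg.
Tool frame: the origin (TCP) lies on the centre line of the jaws, within the pads' length; the fingertips stand 22 mm ahead of it and the grasp point (between the pads) lies 3 mm ahead of it (bot.tips_ahead is the distance from the TCP to the fingertips, in mm); z points along the fingers, y is the line along which they close (so a half turn about z gives the same grasp; the last joint's range is limited). The gripper opens to 85 mm and grips with 20 to 120 N. Pads are 22 mm wide; open, the fingers measure 114 mm over their backs; the gripper's body (76 mm by 85 mm) begins 54 mm behind the grasp point. The pads swing forward as they close: fully open they stand 13 mm farther back than shut.
Start: joints at [-1.405, 0.527, 1.433, -0, 1.181, -0.178], TCP at [211.277, -588.183, 253.31] pointing down, gripper open.
Joint ranges: [-3.08, 3.08], [-0.75, 2.2], [0.22, 2.44], [-1.43, 4.57], [0, 2.65], [-2.85, 2.85]. Speed limits (rad/s): [2.79, 2.79, 3.14, 3.14, 3.14, 3.14].

### API

Orientations are given as a unit quaternion [x, y, z, w].
In Python, from plant import bot gives the robot as it stands. The module is installed in compiled form; this text tells all that it offers.
- The arm moves only by the tool jog_arm, never from a script. Its argument "motion" is a list of rows, each an object with "travel": the shift along the tool's x, y, z in m, a list of three; "twist": the turn about the tool's z in rad; "gripper": the closure in counts, from 0 (fully open) to 255 (shut). A call has 1 to 20 rows; each row shifts and turns the commanded pose from where the row before left it, along the tool's axes as they then stand; what a row does not reach is not made up. A row lasts 1/8 s, in which the tool goes at most 62.5 mm and 10.7 degrees, less where a joint would pass 70% of its speed; a pose out of reach is approached as far as the arm can. A call is refused whole if a number of a shift passes 0.0625 or a number of a turn 0.188, either way. A call with a gripper value outside its range is refused whole. The fingers move at their own pace and stop on an object; the grip force is fixed at half the most. Time passes only in rows, so rows that do not move let the fingers close. It gives the time, the measured TCP pose, the force, the opening and the grip force at its end, in the units of the state.
- bot.sense(): the state, without advancing time (a new reading comes with each control period).
- bot.get_image(name): name is "scene" or "side" or "wrist"; returns the picture (480x640x3 uint8, red, green, blue); there is no depth.
- bot.camera_model(name): a dict with "fx", "fy", "cx", "cy" (pixels), "position" and "rotation" of the camera in the world. Camera axes: x right, y up, looking along -z (the intrinsics and any distortion apply to the point x, -y, -z); pixel columns grow to the right and rows downward; lengths in mm; the calibration is good to about 2 mm. The wrist camera is an equidistant fisheye: a pixel r from the principal point sees the ray r / f radians off the axis. A picture is of the moment at which its call begins: read the wrist's pose just before it. camera_model takes no time and is no camera call; for the wrist camera it gives the pose at the moment of the call.
- bot.finish_job(): hands the job in; it is judged then, once.
The state is a dict: "time": time; "joints": joint angles; "joint_velocities": joint speeds; "joint_torque": joint torques, N m; "ee_pos": TCP position; "tcp_rot": TCP orientation; "force": force on the tool from outside, world axes, zero at the start; "moment": the same for the moment, N m; "finger_gap": opening from 0.0 (shut) to 1.0 (fully open); "grip_force": force on a finger pad.
Only numpy, scipy, OpenCV 4.12 (cv2) and the standard library are available. Lean on these libraries where they do the work, as an engineer would, in place of code of your own. Each camera call takes 0.05 s, during which the arm holds its last target. There are 200 camera calls.

### The job

Set up the bar gauge for the green batch: draw its sprung stop out by the orange knob to the notch beside the green glaze chip and park the knob fully sideways in that notch, without ever letting the stop snap back home. Then slide the terracotta test bar in through the clear-roofed sleeve, lying flat, until its end rests against the stop, and leave the gauge holding it with the knob still parked. Do not push the other pots, bar, mug or dish about.

Things in the scene. Friction and masses are not known exactly. Their poses are not given: they have to be found in the camera images.
- jig: The bar gauge, fixed on the table: pale grey base 12 mm thick, local x -65..40, y -190..170. Origin on the underside, on the sleeve's centre line. Its y axis is the way the stop is drawn out and the bar pushed in (+y); z up. Along y: open apron -190..-75 (base top z 12), sleeve -75..-25, brass stop, then the notch rail on the -x side. Dark spring tube at x 30, top z 31.
- rail (a point): Middle of the steel notch rail's front edge, top face (jig x -7, y 85, z 40). The rail is a comb with three notches open to the jig's +x, at stop travels of about 30, 55 and 80 mm. Each is 11 mm wide and takes the knob's 8 mm stem; solid teeth fill the rest, 3 mm from the stem. Behind it a white ledge (x -62..-38, top z 34) carries the chips.
- stop (a joint): Travel of the brass stop along the jig's +y, 0 = home (sprung against its end, next to the sleeve), up to 0.092 m. A spring draws it home with about 6 N at home and 15 N at full travel.
- knob (a joint): Sideways travel of the orange knob, towards the jig's -x, 0 = in the lane where it can be drawn along, 0.016 m = bottomed in a notch. Blocked by a tooth (about 0.003 at most) unless the stem is in front of a notch. Light friction (1 to 2 N), no spring; in a notch the stem is held by the notch wall.
- knob_grip (a point): Centre of the orange knob, a 24 x 24 mm block 34 mm high (z 48..82 above the table, this point at 66) on an 8 mm stem, square to the jig; rides on the stop. At home in the lane it is at jig x 0, y 30. Same axes as the jig.
- stop_face (a point): Centre of the brass stop's face (26 wide, 17 high, z 13.5..30.5) that looks to the jig's -y; at home at jig y -20, 5 mm beyond the sleeve's exit; moves with the stop. Same axes as the jig.
- sleeve_mouth (a point): Middle of the lower edge of the sleeve's mouth, on the base top (jig x 0, y -75, z 12); axes as the jig. The sleeve is 50 mm long: bore 29 wide and 18.5 high, outside 41 wide, top at z 34.5, clear roof. Two flared lips reach about 16 mm before the mouth and open to about 39 mm.
- chip_green: Green glazed disc, 16 mm across, 4 mm high, fixed on the ledge (its underside at z 34) beside one of the three notches, hand set: within 3 mm of the notch's centre along the jig's y. Its axes are the jig's.
- chip_blue: Blue disc, likewise beside another notch.
- chip_brown: Brown terracotta-coloured disc, likewise beside the third.
- bar: Terracotta test bar, 26 wide (x), 175 long (y), 16 mm high, about 0.15 kg, loose on the black bat; both ends alike, either may go first. Origin: centre of its underside.
- bat: Black round bat, 260 mm across, 8 mm thick, fixed; origin under its centre. The bars lie on it.
- white_bar: White bar 26 x 150 x 16 mm on the bat; bystander.
- pot_green: Small glaze pot, 34 mm across, 28 high, green, on the bat; bystander.
- pot_blue: The same in blue, on the table; bystander.
- pot_brown: The same in brown; bystander.
- mug: Bisque mug, 80 mm across, 90 high; bystander.
- lily_dish: Green leaf dish with a pink flower, 160 mm across, 30 high; bystander.
Things that resemble listed ones, but are neither listed nor needed, are in the scene too. There is more than one size of the bar; the job needs the middle-sized.

How it is judged (in metres and radians):
On the way, in this order (a step that is already met when the one before it is completed fails the run):
1. the stop is parked in the notch beside the green chip while the bar is still outside the sleeve (y of knob_grip in the frame of chip_green between -0.008 and 0.008 m and value of joint knob above 0.0125 m and horizontal distance between bar and sleeve_mouth above 0.09 m), for 0.3 s.
2. the bar has entered the sleeve (x of bar in the frame of sleeve_mouth between -0.004 and 0.004 m and z of bar in the frame of sleeve_mouth between -0.003 and 0.003 m and angle between the y axis of bar and the y axis of jig, either way round below 0.06 rad and y of bar in the frame of sleeve_mouth above -0.06 m), for 0.1 s.
At the end, for the whole second after the job is handed in: the knob is within 8 mm of the green chip along the jig and more than 12.5 mm sideways in the notch; the bar lies flat in the sleeve (within 4 mm of its line, 3 mm of its floor, 0.06 rad) with its end within about 3 mm of the stop's face; all at rest (y of knob_grip in the frame of chip_green between -0.008 and 0.008 m and value of joint knob above 0.0125 m and x of bar in the frame of sleeve_mouth between -0.004 and 0.004 m and z of bar in the frame of sleeve_mouth between -0.003 and 0.003 m and angle between the y axis of bar and the y axis of jig, either way round below 0.06 rad and y of bar in the frame of stop_face between -0.091 and -0.085 m and linear speed of bar below 0.01 m/s and velocity of joint stop between -0.01 and 0.01 m/s); the robot touches nothing.
It fails at once if the stop snaps home (faster than 0.25 m/s within 20 mm of home) (value of joint stop below 0.02 m and velocity of joint stop below -0.25 m/s).
It fails at once if a bystander is moved by more than 30 mm (distance of any of white_bar, pot_green, pot_blue, pot_brown, mug, lily_dish from where it was at the start of the episode above 0.03 m).
It also fails if it takes over 72 s, if anything falls off the work surface, if the arm or the gripper's body presses on something with over 40 N, if the wrist force passes 120 N, or if a joint passes its speed limit or range.

## Working session

There is one attempt and no reset: what is moved stays moved. The work goes in short steps, Python scripts to look and compute and a tool call to move; the robot and the scene stay as the last step left them, time stands still between calls to the robot, and variables do not carry over. Pictures are saved under pics/ and viewed, at most 10 in all, crops included, and the job is handed in when it is done.

Besides the shell and the picture viewer there is one more tool, called after "Call:" as name(argument=value, ...), one argument or row to a line, values as JSON. jog_arm: Moves the arm, as the interface text tells. Its arguments: {"type":"object","properties":{"motion":{"type":"array","items":{"type":"object","properties":{"travel":{"type":"array","items":{"type":"number"}},"twist":{"type":"number"},"gripper":{"type":"number"}}}}},"required":["motion"]}

```bash
mkdir -p pics
python3 - <<'E'
from plant import bot
import cv2,pickle
s=bot.sense();print({k:s[k] for k in('time','ee_pos','tcp_rot','force','finger_gap')},bot.tips_ahead)
d={}
for n in("scene","side","wrist"):
    m=bot.camera_model(n);im=bot.get_image(n);d[n]=(m,im)
    print(n,m)
    cv2.imwrite(f"pics/{n}0.png",im[:,:,::-1])
pickle.dump(d,open("d0.pkl","wb"))
E
```

```text
{'time': 0.0, 'ee_pos': array([ 211.16236946, -587.55618006,  252.31940239]), 'tcp_rot': array([ 9.85174189e-01,  1.71553641e-01,  5.50083285e-06, -1.08002965e-03]), 'force': array([ 0.76466985,  0.62733311, -0.58323173]), 'finger_gap': 0.9999189496851836} 22.0
scene {'fx': 578.3547831374798, 'fy': 578.3547831374798, 'cx': 316.0269192191678, 'cy': 248.76653771133118, 'position': array([1279.47019819, -812.70527873, 1042.34208707]), 'rotation': array([0.38812953, 0.15795576, 0.34277332, 0.84078053])}
side {'fx': 624.8701632233457, 'fy': 624.8701632233457, 'cx': 314.38199481219874, 'cy': 246.46278483881426, 'position': array([ 280.51275182, 1108.11557271,  774.78389668]), 'rotation': array([-0.04501387,  0.48707392,  0.86874324, -0.0775753 ])}
wrist {'fx': 371.64829954431775, 'fy': 371.64829954431775, 'cx': 318.9106485115816, 'cy': 236.6932441181343, 'position': array([ 284.07849505, -562.35849892,  372.48765069]), 'rotation': array([-0.12631891,  0.08984251, -0.56786939,  0.80839113])}
```

View pics/scene0.png

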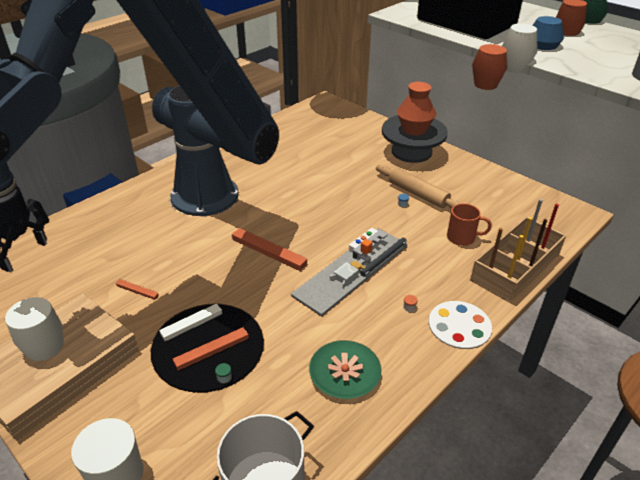

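View pics/side0.png

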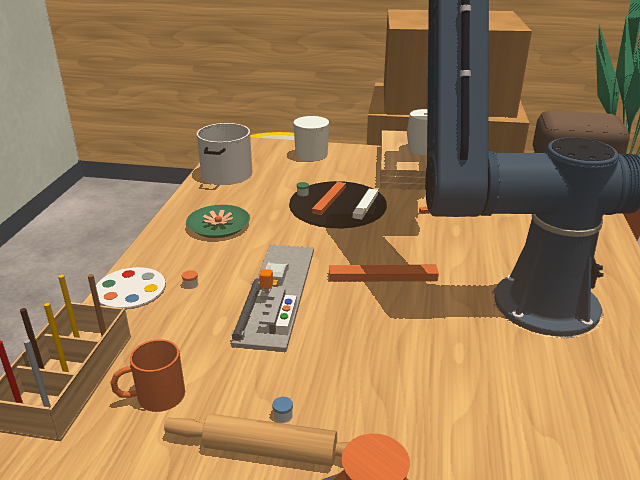

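The scene picture shows three terracotta bars: a long one on the table at (270,250), a small one at (137,288), and one on the black bat at (210,348). The one on the bat is the middle size and matches the description. The gauge is at about (350,270), with its orange knob at (367,245). In the side picture the knob is at (266,278) and the chips are at about (287,308). I'll confirm with enlarged crops.

```bash
cat > h.py <<'E'
import numpy as np,cv2,pickle
from scipy.spatial.transform import Rotation as R
def ray(m,uv,fish=False):
    x=(uv[0]-m['cx'])/m['fx'];y=(uv[1]-m['cy'])/m['fy']
    if fish:
        r=np.hypot(x,y)+1e-12;d=np.array([x/r*np.sin(r),-y/r*np.sin(r),-np.cos(r)])
    else: d=np.array([x,-y,-1.])
    return R.from_quat(m['rotation']).apply(d)
def onz(m,uv,z,fish=False):
    d=ray(m,uv,fish);p=np.array(m['position']);return p+d*(z-p[2])/d[2]
def blobs(im,f,amin=8):
    h=cv2.cvtColor(im,cv2.COLOR_RGB2HSV).astype(int)
    k=f(h[...,0],h[...,1],h[...,2]).astype(np.uint8)
    n,l,s,c=cv2.connectedComponentsWithStats(k)
    return [(c[i],s[i],l==i) for i in range(1,n) if s[i,4]>=amin]
RED=lambda h,s,v:((h<=12)|(h>174))&(s>140)&(v>80)
GREEN=lambda h,s,v:(h>40)&(h<90)&(s>80)&(v>30)
E
python3 - <<'E'
from h import *
d=pickle.load(open('d0.pkl','rb'))
S=d['side'][1][240:355,225:320];C=d['scene'][1][220:320,285:415];B=d['scene'][1][270:395,110:270]
f=lambda a,w,h:cv2.resize(a,(w,h),interpolation=cv2.INTER_CUBIC)
o=np.hstack([f(S,490,593),np.vstack([f(C,310,238),f(B,310,242),np.zeros((113,310,3),np.uint8)])])
cv2.imwrite('pics/c1.png',o[:,:,::-1])
for n in('scene','side'):
    m,im=d[n]
    for nm,c in(('red',RED),('green',GREEN)):
        for c_,s,k in blobs(im,c):
            print(n,nm,c_.round(1),s,onz(m,c_,24)[:2].round())
E
```

```text
scene red [572.   10.6] [559   0  28  27 507] [  58. 2361.]
scene red [490.8  59.5] [474  45  32  34 791] [  97. 1500.]
scene red [419.5  86.8] [409  82  22  11 191] [  38. 1056.]
scene red [416.4 109.9] [397  95  39  28 763] [151. 885.]
scene red [465.5 223.6] [ 447  203   45   43 1068] [673. 420.]
scene red [556.6 204.8] [555 203   4   6  13] [816. 687.]
scene red [551.4 224. ] [550 219   4  11  11] [849. 590.]
scene red [269.2 248.5] [ 232  228   75   43 1043] [353. -46.]
scene red [365.8 245.6] [361 236  11  18 140] [533. 146.]
scene red [136.5 288.5] [116 279  42  20 315] [ 230. -384.]
scene red [410.2 299.7] [404 295  14  10 110] [746.  66.]
scene red [478.1 318.4] [473 315  11   8  60] [899. 129.]
scene red [210.  347.8] [173 327  75  43 984] [ 515. -372.]
scene red [457.9 337.4] [453 334  11   8  71] [898.  45.]
scene red [631.2 382.5] [620 352  20  66 467] [1234.  198.]
scene red [344.9 367.8] [342 364   7   8  42] [ 770. -201.]
scene green [595.5  10.3] [585   0  22  23 419] [ 145. 2451.]
scene green [368.7 233. ] [367 232   5   3  13] [503. 194.]
scene green [477.2 333.1] 
[... 722 characters left out ...]
 7   6  32] [516. 139.]
side red [ 22.7 309.2] [ 20 308   6   3  12] [1029.  235.]
side red [154.1 375.5] [ 111  339   74   73 3501] [698. 368.]
side red [  9.9 375.1] [  0 340  23  64 418] [943. 410.]
side red [373.8 458.9] [ 331  433   79   47 2777] [308. 478.]
side green [621.2  68.7] [ 596    0   44  135 3243] [ -533. -1769.]
side green [637.4 126.9] [635 120   5  14  24] [ -424. -1042.]
side green [637.8 151.1] [636 147   4   8  13] [-373. -824.]
side green [302.3 184.4] [297 182  11   6  46] [ 593. -417.]
side green [216.6 219.8] [ 186  205   63   31 1032] [ 763. -182.]
side green [108.3 283. ] [102 280  13   7  67] [903. 121.]
side green [283.9 315.3] [280 313   8   6  35] [515. 164.]
```

View pics/c1.png

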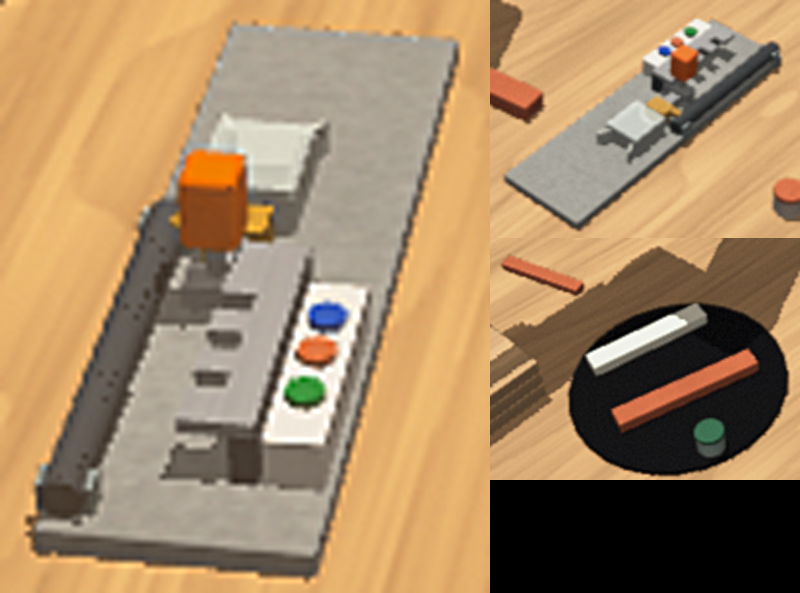

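Side crop: the chips run blue, brown, green away from the knob, with green at (284,315). So the target is the farthest notch, at about 80 mm of travel. The scene crop confirms the middle-sized terracotta bar on the bat beside the white bar. Next I'll fit the gauge and bar poses.

Run:
```python
from h import *
d=pickle.load(open('d0.pkl','rb'))
m,im=d['side']; k=490/95
c=lambda u,v:(225+u/k-.4,240+v/k-.4)
J=[(40,-190),(-65,-190),(40,170),(-65,170)]
P=[onz(m,c(*q),12)[:2] for q in[(233,25),(458,42),(33,527),(314,555)]]
m2,im2=d['scene']
k2=310/130; c2=lambda u,v:(285+(u-490)/k2-.4,220+v/k2-.4)
J+=[(40,-190),(-65,-190)]; P+=[onz(m2,c2(*q),12)[:2] for q in[(577,220),(506,178)]]
J=np.array(J,float);P=np.array(P);print(P.round(1))
jc,pc=J.mean(0),P.mean(0);A=(J-jc)@np.eye(2);B=P-pc
th=np.arctan2((A[:,0]*B[:,1]-A[:,1]*B[:,0]).sum(),(A*B).sum())
Rm=np.array([[np.cos(th),-np.sin(th)],[np.sin(th),np.cos(th)]]);o=pc-Rm@jc
print('th',th,'o',o,'res',((Rm@J.T).T+o-P).round(1).tolist())
for nm,mm,I in(('scene',m2,im2),('side',m,im)):
  for col,f in(('blue',lambda h,s,v:(h>100)&(h<130)&(s>120)&(v>80)),('green',GREEN),('red',RED)):
    for cc,s,_ in blobs(I,f,5):
      p=Rm.T@(onz(mm,cc,38)[:2]-o)
      if -80<p[0]<50 and -50<p[1]<170: print(nm,col,cc,s[4],'z38',p.round(1),'z66',(Rm.T@(onz(mm,cc,66)[:2]-o)).round(1))
# bar, top & minarea in scene/side
for nm,mm,I in(('scene',m2,im2),('side',m,im)):
  for cc,s,k in blobs(I,RED,300):
    if (nm=='scene' and abs(cc[0]-210)<3) or (nm=='side' and abs(cc[0]-328)<3):
      ct=cv2.findContours(k.astype(np.uint8),0,2)[0][0][:,0]
      w=np.array([onz(mm,q,22)[:2] for q in ct]).astype(np.float32)
      print(nm,cv2.minAreaRect(w))
# two-view midpoint of knob & bar
def tri(a,b):
  d1=ray(m2,a);d2=ray(m,b);A=np.stack([d1,-d2],1);x=np.linalg.lstsq(A,np.array(m['position'])-m2['position'],rcond=None)[0]
  return (m2['position']+d1*x[0]+m['position']+d2*x[1])/2
print('knob tri',tri((365.8,245.6),(265.8,281.4)),'home pred',Rm@[0,30]+o)
print('chip',tri((368.7,233.3),(283.9,315.3)))
```

```text
[[ 610.5 -110.2]
 [ 506.7 -113.6]
 [ 598.2  244.7]
 [ 494.3  241.9]
 [ 609.4 -108.9]
 [ 513.9 -117.7]]
th 0.03993364630523455 o [565.17441284  76.49315667] res [[2.2, -1.5], [1.1, -2.4], [0.2, 3.2], [-0.8, 1.9], [3.3, -2.9], [-6.1, 1.7]]
scene blue [357.63636364 240.90909091] 11 z38 [-48.6  58.2] z66 [-28.3  31. ]
scene green [368.69230769 233.        ] 13 z38 [-47.5 105.4] z66 [-27.2  76.9]
scene red [365.75714286 245.58571429] 140 z38 [-19.9  57.5] z66 [-0.5 30.3]
side blue [287.88 300.56] 25 z38 [-50.1  59.2] z66 [-57.4  96.5]
side green [283.85714286 315.28571429] 35 z38 [-50.7 106.9] z66 [-58.1 142.5]
side red [265.82894737 281.36184211] 152 z38 [ 6.9 -0.5] z66 [-2.6 39.1]
side red [285.84375 307.53125] 32 z38 [-50.1  82.2] z66 [-57.5 118.7]
scene ((514.3545532226562, -368.4000244140625), (177.42440795898438, 37.860321044921875), 76.56456756591797)
side ((509.0113220214844, -357.6527404785156), (198.6803741455078, 36.887611389160156), 76.56595611572266)
knob tri [561.83854349 110.20290127  62.52809091] home pred [563.97672184 106.46923941]
chip [511.7116491  180.27158321  36.36457795]
```

Call:
jog_arm(
  motion=[
    {"travel":[0,0,0],"twist":0.155,"gripper":0},
    {"travel":[0,0,0],"twist":0.155,"gripper":0},
    {"travel":[0.021,-0.038,0.003],"twist":0,"gripper":0},
    {"travel":[0.021,-0.038,0.003],"twist":0,"gripper":0},
    {"travel":[0.021,-0.038,0.003],"twist":0,"gripper":0},
    {"travel":[0.021,-0.038,0.003],"twist":0,"gripper":0},
    {"travel":[0.021,-0.038,0.003],"twist":0,"gripper":0},
    {"travel":[0.021,-0.038,0.003],"twist":0,"gripper":0},
    {"travel":[0.021,-0.038,0.003],"twist":0,"gripper":0},
    {"travel":[0.021,-0.038,0.003],"twist":0,"gripper":0},
    {"travel":[0.021,-0.038,0.003],"twist":0,"gripper":0},
    {"travel":[0.021,-0.038,0.003],"twist":0,"gripper":0},
    {"travel":[0.021,-0.038,0.003],"twist":0,"gripper":0},
    {"travel":[0.021,-0.038,0.003],"twist":0,"gripper":0},
    {"travel":[0.021,-0.038,0.003],"twist":0,"gripper":0},
    {"travel":[0.021,-0.038,0.003],"twist":0,"gripper":0},
    {"travel":[0.021,-0.038,0.003],"twist":0,"gripper":0},
    {"travel":[0.021,-0.038,0.003],"twist":0,"gripper":0},
    {"travel":[0.021,-0.038,0.003],"twist":0,"gripper":0},
    {"travel":[0,0,0],"twist":0,"gripper":0},
  ],
)

```text
time: 2.65
ee_pos: [546.4, 72.3, 201.9]
tcp_rot: [1.0, 0.019, 0.0, -0.0]
force: [-0.4, -0.9, -0.3]
finger_gap: 0.999
grip_force: 0.0
```

```bash
cat >> h.py <<'E'
def look(name):
    from plant import bot
    s=bot.sense();m=bot.camera_model('wrist');im=bot.get_image('wrist')
    cv2.imwrite(f'pics/{name}.png',im[:,:,::-1]);pickle.dump((s,m,im),open(name+'.pkl','wb'))
    return s,m,im
def axes(s):
    M=R.from_quat(s['tcp_rot']).as_matrix();return M
E
python3 - <<'E'
from h import *
s,m,im=look('w1')
M=axes(s);print(s['time'],s['ee_pos'],M.round(3).tolist(),m['position'],R.from_quat(m['rotation']).as_matrix().round(3).tolist())
for nm,f in(('red',RED),('green',GREEN),('blue',lambda h,s,v:(h>100)&(h<130)&(s>120)&(v>80))):
  for c,st,k in blobs(im,f,30): print(nm,c.round(1),st,'z82',onz(m,c,82,True)[:2].round(1),'z38',onz(m,c,38,True)[:2].round(1))
E
```

```text
2.65 [546.42946853  72.25585344 201.88201989] [[0.999, 0.039, 0.001], [0.039, -0.999, 0.0], [0.001, -0.0, -1.0]] [623.80109029  74.14437984 321.97228793] [[0.04, 0.951, 0.306], [-0.999, 0.038, 0.012], [-0.0, -0.306, 0.952]]
red [599.5  16.8] [594   9  13  16 110] z82 [ 736.8 -141.9] z38 [ 757.5 -181.5]
red [ 14.9 108.6] [  0  93  41  27 391] z82 [646.3 322.9] z38 [650.4 368.6]
red [275.2 204.5] [ 257  185   37   40 1378] z82 [568.  101.1] z38 [557.7 106. ]
red [220.  255.2] [213 247  16  17 171] z82 [530.2 140.5] z38 [513.1 152.6]
red [402.8 329.6] [394 304  30  66 181] z82 [474.3   3.7] z38 [446.9  -9.2]
red [399.2 409.8] [397 393  10  31  53] z82 [387.5  -6.8] z38 [344.2 -21.6]
green [594.   45.6] [ 539    0  101   94 5651] z82 [ 710.  -134.8] z38 [ 725.8 -173.1]
green [192.2 254.2] [184 246  17  17 221] z82 [529.9 161.5] z38 [512.7 177.5]
blue [245.8 255.1] [237 247  18  17 231] z82 [531.2 121.7] z38 [514.2 130.4]
```

View pics/w1.png

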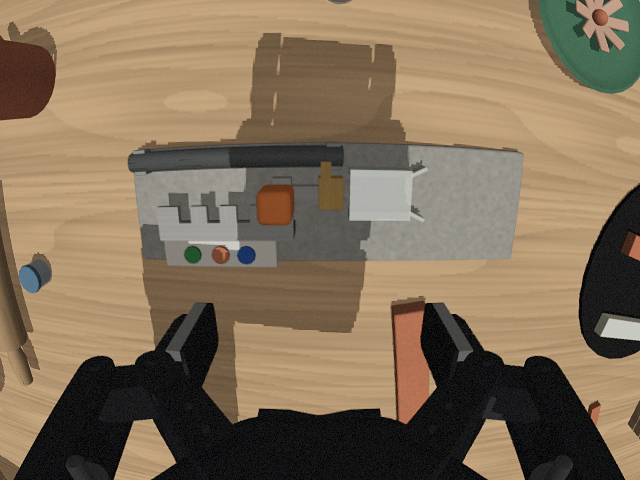

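The wrist view shows the gauge: knob top at (275,203), green chip at (193,254), third notch at about (180,215), sleeve at (380,195) and the long decoy bar at (410,350). I'll refit the gauge from this closer view.

Run:
```python
from h import *
s,m,im=pickle.load(open('w1.pkl','rb'))
pts=[((523,152),(40,-190),12),((512,258),(-65,-190),12),((142,258.5),(-65,170),12),((349,170),(20.5,-25),34.5),((411,170),(20.5,-75),34.5),((348,220),(-20.5,-25),34.5),((411,221),(-20.5,-75),34.5)]
J=np.array([p[1] for p in pts],float);P=np.array([onz(m,p[0],p[2],True)[:2] for p in pts])
jc,pc=J.mean(0),P.mean(0);A=J-jc;B=P-pc
th=np.arctan2((A[:,0]*B[:,1]-A[:,1]*B[:,0]).sum(),(A*B).sum())
Rm=np.array([[np.cos(th),-np.sin(th)],[np.sin(th),np.cos(th)]]);o=pc-Rm@jc
print('th',th,'o',o,'res',((Rm@J.T).T+o-P).round(1).tolist())
for u in [(192.6,254),(220.5,255),(245.8,255)]: print('chip',(Rm.T@(onz(m,u,38,True)[:2]-o)).round(1))
for q,z in[((200,225),40),((180,225),40)]:print((Rm.T@(onz(m,q,z,True)[:2]-o)).round(1))
print('knob world',Rm@[0,30]+o)
# hue/value split of the knob
h=cv2.cvtColor(im,cv2.COLOR_RGB2HSV)
print(h[183:228:2,275,2],h[205,252:300:2,2])
o_=cv2.resize(im[140:275,120:320],(800,540),interpolation=cv2.INTER_CUBIC);cv2.imwrite('pics/c2.png',o_[:,:,::-1])
```

```text
th 0.041040078444608656 o [566.06942473  73.20275731] res [[0.4, -1.0], [-0.9, 1.4], [-1.0, -0.5], [0.8, -0.3], [-0.1, -0.8], [0.2, -0.4], [0.7, 1.6]]
chip [-48.9 106. ]
chip [-49.6  81.1]
chip [-49.4  59.3]
[-22.8  95.9]
[-22.6 113.8]
knob world [564.83856797 103.17749653]
[ 99  95  96  98 105 128 136 135 138 132 142 139 136 137 134 137 136 135
 137 135 124  93  93] [ 67  79  86 123 131 139 138 134 136 136 138 138 134 140 139 138 140 137
 133 116  91  89  97  94]
```

View pics/c2.png

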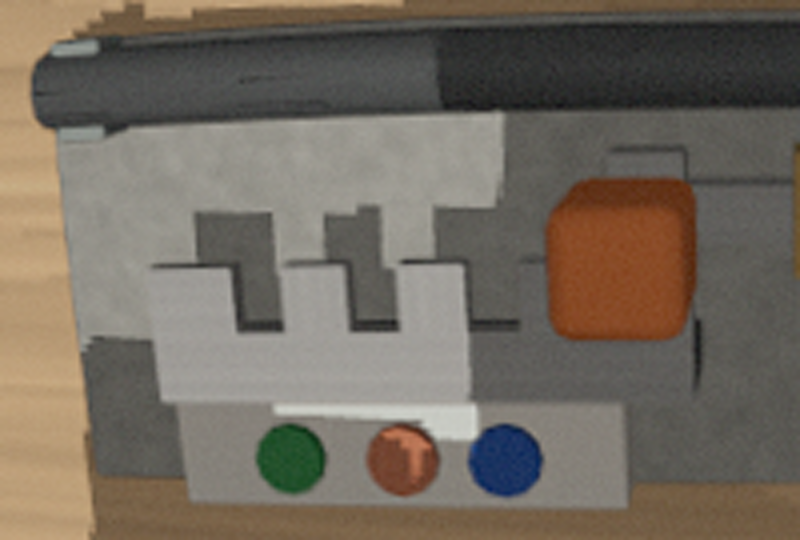

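The crop shows the knob's top face centred at (274.8,208.2) full-frame and the third notch, the green one, centred at about (184.8,213.8).

Run:
```python
from h import *
s,m,im=pickle.load(open('w1.pkl','rb'));M=axes(s)
k=onz(m,(274.8,208.2),82,True);n=onz(m,(184.8,213.8),40,True)
n2=onz(m,(213.3,213.8),40,True)
print('knob',k,'notch3',n,'notch2',n2)
t=k.copy();t[2]=72+4
print('tool delta to grasp',(M.T@(t-s['ee_pos'])).round(1),'notch rel knob in tool',(M.T@(n-k)).round(1))
```

```text
knob [565.46038079 101.32207606  82.        ] notch3 [548.48387559 181.00071997  40.        ] notch2 [549.14079628 156.24166543  40.        ]
tool delta to grasp [ 20.1 -28.3 125.9] notch rel knob in tool [-13.9 -80.3  42. ]
```

Call:
jog_arm(
  motion=[
    {"travel":[0.01,-0.0145,0.02],"twist":0,"gripper":0},
    {"travel":[0.01,-0.0145,0.02],"twist":0,"gripper":0},
    {"travel":[0,0,0.025],"twist":0,"gripper":0},
    {"travel":[0,0,0.025],"twist":0,"gripper":0},
    {"travel":[0,0,0.02],"twist":0,"gripper":0},
    {"travel":[0,0,0.018],"twist":0,"gripper":0},
    {"travel":[0,0,0],"twist":0,"gripper":0},
    {"travel":[0,0,0],"twist":0,"gripper":255},
    {"travel":[0,0,0],"twist":0,"gripper":255},
    {"travel":[0,0,0],"twist":0,"gripper":255},
    {"travel":[0,0,0],"twist":0,"gripper":255},
    {"travel":[0,0,0],"twist":0,"gripper":255},
    {"travel":[0,0,0],"twist":0,"gripper":255},
  ],
)

```text
time: 4.32
ee_pos: [564.8, 103.2, 75.8]
tcp_rot: [1.0, 0.017, 0.001, -0.002]
force: [-1.2, 13.4, 7.1]
finger_gap: 0.272
grip_force: 59.8
```

Call:
jog_arm(
  motion=[
    {"travel":[0,-0.01,0],"twist":0,"gripper":255},
    {"travel":[0,-0.01,0],"twist":0,"gripper":255},
    {"travel":[0,-0.01,0],"twist":0,"gripper":255},
    {"travel":[0,-0.01,0],"twist":0,"gripper":255},
    {"travel":[0,-0.01,0],"twist":0,"gripper":255},
    {"travel":[0,-0.01,0],"twist":0,"gripper":255},
    {"travel":[0,-0.01,0],"twist":0,"gripper":255},
    {"travel":[0,-0.01,0],"twist":0,"gripper":255},
    {"travel":[0,-0.002,0],"twist":0,"gripper":255},
    {"travel":[0,0,0],"twist":0,"gripper":255},
  ],
)

```text
time: 5.58
ee_pos: [562.0, 178.1, 75.7]
tcp_rot: [1.0, 0.019, 0.0, 0.003]
force: [-1.9, -13.2, 5.5]
finger_gap: 0.266
grip_force: 60.3
```

Run:
```python
from h import *
s,m,im=look('w2');M=axes(s);print(s['ee_pos'],s['force'],M.round(3).tolist())
cv2.imwrite('pics/c3.png',cv2.resize(im[120:320,120:440],(800,500),interpolation=cv2.INTER_CUBIC)[:,:,::-1])
```

```text
[562.00402553 178.0913933   75.66899233] [ -1.87741818 -13.18377921   5.49397534] [[0.999, 0.037, 0.0], [0.037, -0.999, -0.006], [-0.0, 0.006, -1.0]]
```

View pics/c3.png

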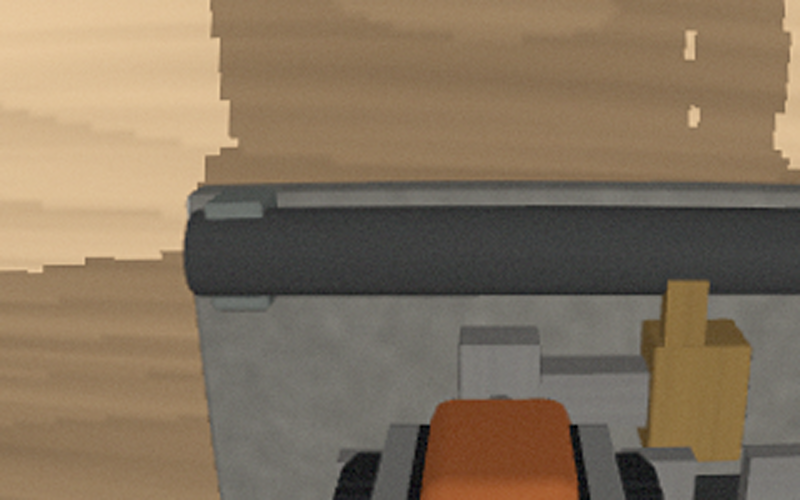

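The knob has travelled about 75 mm and is well held. I need about 5 mm more, then a careful probe sideways.

Call:
jog_arm(
  motion=[
    {"travel":[0,-0.0025,0],"twist":0,"gripper":255},
    {"travel":[0,-0.0025,0],"twist":0,"gripper":255},
    {"travel":[0,0,0],"twist":0,"gripper":255},
    {"travel":[-0.003,0,0],"twist":0,"gripper":255},
    {"travel":[-0.003,0,0],"twist":0,"gripper":255},
    {"travel":[0,0,0],"twist":0,"gripper":255},
    {"travel":[0,0,0],"twist":0,"gripper":255},
  ],
)

```text
time: 6.5
ee_pos: [557.0, 182.5, 75.7]
tcp_rot: [1.0, 0.019, 0.001, 0.003]
force: [0.1, -13.9, 5.5]
finger_gap: 0.274
grip_force: 60.0
```

Sideways travel is about 5 mm with no resistance, which is past the 3 mm tooth limit, so the stem is in the notch. I'll go on to the bottom.

Call:
jog_arm(
  motion=[
    {"travel":[-0.004,0,0],"twist":0,"gripper":255},
    {"travel":[-0.004,0,0],"twist":0,"gripper":255},
    {"travel":[-0.003,0,0],"twist":0,"gripper":255},
    {"travel":[-0.002,0,0],"twist":0,"gripper":255},
    {"travel":[0,0,0],"twist":0,"gripper":255},
    {"travel":[0,0,0],"twist":0,"gripper":255},
  ],
)

```text
time: 7.25
ee_pos: [545.5, 182.2, 75.7]
tcp_rot: [1.0, 0.019, 0.003, 0.003]
force: [2.9, -13.1, 3.5]
finger_gap: 0.27
grip_force: 59.8
```

Call:
jog_arm(
  motion=[
    {"travel":[-0.002,0,0],"twist":0,"gripper":255},
    {"travel":[0,0,0],"twist":0,"gripper":255},
    {"travel":[0,0.001,0],"twist":0,"gripper":255},
    {"travel":[0,0.001,0],"twist":0,"gripper":255},
    {"travel":[0,0,0],"twist":0,"gripper":255},
  ],
)

```text
time: 7.88
ee_pos: [545.2, 181.7, 75.7]
tcp_rot: [1.0, 0.018, 0.005, 0.001]
force: [6.5, -7.8, 0.2]
finger_gap: 0.272
grip_force: 59.6
```

Bottomed sideways, and the notch wall is taking the spring load. I'll ease off, release and lift.

Call:
jog_arm(
  motion=[
    {"travel":[0.001,0.001,0],"twist":0,"gripper":255},
    {"travel":[0,0.0005,0],"twist":0,"gripper":255},
    {"travel":[0,0,0],"twist":0,"gripper":255},
    {"travel":[0,0,0],"twist":0,"gripper":0},
    {"travel":[0,0,0],"twist":0,"gripper":0},
    {"travel":[0,0,0],"twist":0,"gripper":0},
    {"travel":[0,0,0],"twist":0,"gripper":0},
    {"travel":[0,0,-0.03],"twist":0,"gripper":0},
    {"travel":[0,0,-0.04],"twist":0,"gripper":0},
    {"travel":[0,0,-0.05],"twist":0,"gripper":0},
    {"travel":[0,0,0],"twist":0,"gripper":0},
  ],
)

```text
time: 9.25
ee_pos: [544.3, 182.8, 198.4]
tcp_rot: [1.0, 0.018, 0.005, -0.001]
force: [-0.1, 0.4, -0.4]
finger_gap: 0.999
grip_force: 0.0
```

Run:
```python
from h import *
s,m,im=look('w3');M=axes(s);print(s['time'],s['ee_pos'],s['joints'],M.round(3).tolist())
cv2.imwrite('pics/c4.png',cv2.resize(im[130:330,200:520],(800,500),interpolation=cv2.INTER_CUBIC)[:,:,::-1])
for nm,f in(('red',RED),('green',GREEN)):
  for c,st,k in blobs(im,f,60): print(nm,c.round(1),st,'z82',onz(m,c,82,True)[:2].round(1),'z38',onz(m,c,38,True)[:2].round(1))
```

```text
9.25 [544.26292706 182.82146872 198.36809393] [1.29460285e-01 5.25913044e-01 1.62331333e+00 1.21543691e-04
 9.83143917e-01 1.66515630e+00] [[0.999, 0.035, 0.009], [0.035, -0.999, 0.001], [0.009, -0.001, -1.0]]
red [42.2  5.3] [36  0 13 13 66] z82 [727.6 404.1] z38 [747.4 444.9]
red [72.2 63.3] [  19    8  116  100 3574] z82 [672.7 366.7] z38 [682.4 400.6]
red [89.8 20.2] [82 14 15 19 62] z82 [703.7 352.5] z38 [719.1 383.7]
red [120.3  32.5] [107  22  30  22 184] z82 [689.4 324.4] z38 [702.2 350.4]
red [321.5 230.7] [ 305  210   34   42 1367] z82 [550.9 180.3] z38 [537.9 179.5]
red [352.2 260.5] [344 252  18  18 226] z82 [530.4 158.5] z38 [513.6 153.7]
red [514.3 310.7] [500 304  28  13  73] z82 [490.1  22.5] z38 [465.8  -7.5]
green [631.2  34.6] [ 621    0   19   87 1259] z82 [730.2 -68.8] z38 [ 750.5 -115.7]
green [321.3 260.8] [313 253  18  17 254] z82 [529.5 179.6] z38 [512.5 178.8]
```

View pics/c4.png

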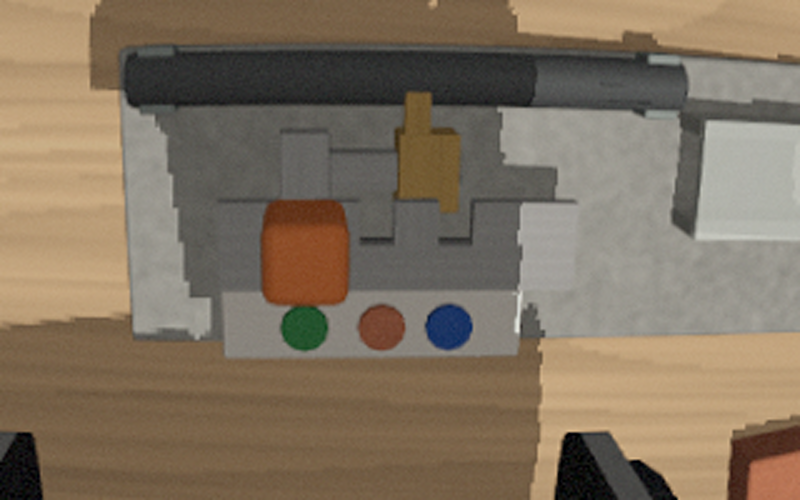

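The crop shows the knob at (305,250), bottomed in the third notch right beside the green chip at (305,328), with the brass stop drawn out. Next is the bar.

Call:
jog_arm(
  motion=[
    {"travel":[0,0,0],"twist":-0.186,"gripper":0},
    {"travel":[0,0,0],"twist":-0.186,"gripper":0},
    {"travel":[0,0,0],"twist":-0.186,"gripper":0},
    {"travel":[0,0,0],"twist":-0.186,"gripper":0},
    {"travel":[0,0,0],"twist":-0.186,"gripper":0},
    {"travel":[0,0,0],"twist":-0.186,"gripper":0},
    {"travel":[0,0,0],"twist":-0.186,"gripper":0},
    {"travel":[-0.045,0.008,0],"twist":0,"gripper":0},
    {"travel":[-0.045,0.008,0],"twist":0,"gripper":0},
    {"travel":[-0.045,0.008,0],"twist":0,"gripper":0},
    {"travel":[-0.045,0.008,0],"twist":0,"gripper":0},
    {"travel":[-0.045,0.008,0],"twist":0,"gripper":0},
    {"travel":[-0.045,0.008,0],"twist":0,"gripper":0},
    {"travel":[-0.045,0.008,0],"twist":0,"gripper":0},
    {"travel":[-0.045,0.008,0],"twist":0,"gripper":0},
    {"travel":[-0.045,0.008,0],"twist":0,"gripper":0},
    {"travel":[-0.045,0.008,0],"twist":0,"gripper":0},
    {"travel":[-0.045,0.008,0],"twist":0,"gripper":0},
    {"travel":[-0.045,0.008,0],"twist":0,"gripper":0},
    {"travel":[0,0,0],"twist":0,"gripper":0},
  ],
)

```text
time: 11.8
ee_pos: [508.8, -368.4, 192.3]
tcp_rot: [0.786, 0.618, -0.0, -0.001]
force: [0.2, 0.2, 0.1]
finger_gap: 1.002
grip_force: 0.0
```

Run:
```python
from h import *
s,m,im=look('w4');M=axes(s);print(s['time'],s['ee_pos'],M.round(3).tolist())
for c,st,k in blobs(im,RED,300):
  ct=cv2.findContours(k.astype(np.uint8),0,2)[0][0][:,0]
  w=np.array([onz(m,q,24,True)[:2] for q in ct]).astype(np.float32)
  print(c.round(),st,cv2.minAreaRect(w))
```

```text
11.8 [ 508.81164158 -368.37531692  192.26837019] [[0.236, 0.972, -0.001], [0.972, -0.236, 0.001], [0.0, -0.001, -1.0]]
```

View pics/w4.png

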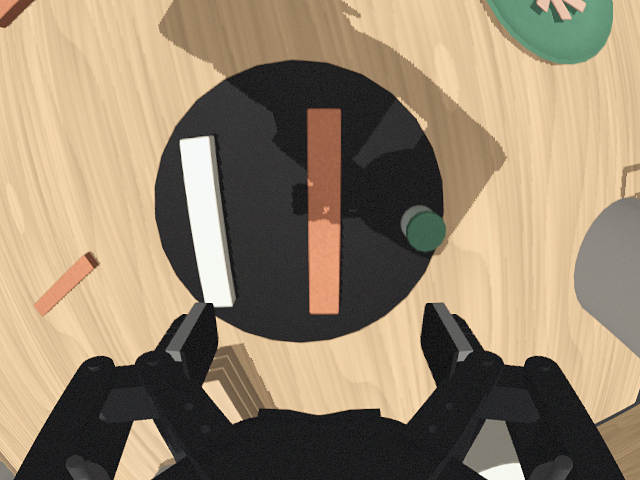

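The bar runs vertically from (324,109) to (324,314), with the white bar at (208,220) and the green pot at (424,230). I'll mask it with a looser threshold.

Run:
```python
from h import *
s,m,im=pickle.load(open('w4.pkl','rb'));M=axes(s)
k=blobs(im,lambda h,s,v:((h<=15)|(h>174))&(s>90)&(v>60),2000)
for c,st,l in k:
  if not(300<c[0]<345):continue
  l=cv2.morphologyEx(l.astype(np.uint8),cv2.MORPH_CLOSE,np.ones((9,9)))
  ct=max(cv2.findContours(l,0,2)[0],key=len)[:,0]
  w=np.array([onz(m,q,24,True)[:2] for q in ct]).astype(np.float32)
  r=cv2.minAreaRect(w);print(c,st,r)
  b=cv2.boxPoints(r);ctr=np.array(r[0])
  a=np.deg2rad(r[2] if r[1][0]>r[1][1] else r[2]+90)
  if np.sin(a)<0:a+=np.pi
  ax=np.array([np.cos(a),np.sin(a)])
  print('bar axis angle',a,'tool x angle',np.arctan2(M[1,0],M[0,0]))
  for off in(-60,-65,-70):
    g=np.array([*(ctr+off*ax),32.]);print(off,g,(M.T@(g-s['ee_pos'])).round(1))
```

```text
[323.71898883 208.97178131] [ 307  108   34  207 6804] ((511.8377685546875, -369.34613037109375), (175.0980682373047, 26.85137176513672), 76.49786376953125)
bar axis angle 1.335139593520401 tool x angle 1.3326779571453156
-60 [ 497.82887149 -427.68780332   32.        ] [-60.3   3.5 160.3]
-65 [ 496.6614634 -432.5496094   32.       ] [-65.3   3.5 160.3]
-70 [ 495.49405531 -437.41141548   32.        ] [-70.3   3.6 160.2]
```

Call:
jog_arm(
  motion=[
    {"travel":[-0.031,0.0018,0.02],"twist":0,"gripper":90},
    {"travel":[-0.031,0.0018,0.02],"twist":0,"gripper":90},
    {"travel":[0,0,0.03],"twist":0,"gripper":90},
    {"travel":[0,0,0.03],"twist":0,"gripper":90},
    {"travel":[0,0,0.03],"twist":0,"gripper":90},
    {"travel":[0,0,0.02],"twist":0,"gripper":90},
    {"travel":[0,0,0.009],"twist":0,"gripper":90},
    {"travel":[0,0,0],"twist":0,"gripper":90},
    {"travel":[0,0,0],"twist":0,"gripper":255},
    {"travel":[0,0,0],"twist":0,"gripper":255},
    {"travel":[0,0,0],"twist":0,"gripper":255},
    {"travel":[0,0,0],"twist":0,"gripper":255},
    {"travel":[0,0,0],"twist":0,"gripper":255},
  ],
)

```text
time: 13.48
ee_pos: [499.6, -427.1, 36.9]
tcp_rot: [0.785, 0.62, 0.0, 0.001]
force: [-0.2, 0.5, 6.1]
finger_gap: 0.283
grip_force: 60.8
```

Call:
jog_arm(
  motion=[
    {"travel":[0,0,-0.015],"twist":0,"gripper":255},
    {"travel":[0,0,-0.025],"twist":0,"gripper":255},
    {"travel":[0,0,-0.025],"twist":0,"gripper":255},
    {"travel":[0,0,0],"twist":-0.136,"gripper":255},
    {"travel":[0,0,0],"twist":-0.136,"gripper":255},
    {"travel":[0.0294,0.0107,0],"twist":0,"gripper":255},
    {"travel":[0.0294,0.0107,0],"twist":0,"gripper":255},
    {"travel":[0.0294,0.0107,0],"twist":0,"gripper":255},
    {"travel":[0.0294,0.0107,0],"twist":0,"gripper":255},
    {"travel":[0.0294,0.0107,0],"twist":0,"gripper":255},
    {"travel":[0.0294,0.0107,0],"twist":0,"gripper":255},
    {"travel":[0.0294,0.0107,0],"twist":0,"gripper":255},
    {"travel":[0.0294,0.0107,0],"twist":0,"gripper":255},
    {"travel":[0,0,0],"twist":0,"gripper":255},
    {"travel":[0,0,0],"twist":0,"gripper":255},
  ],
)

```text
time: 15.35
ee_pos: [575.6, -188.5, 100.6]
tcp_rot: [0.693, 0.721, -0.0, 0.0]
force: [0.2, -0.2, -1.1]
finger_gap: 0.281
grip_force: 59.9
```

Run:
```python
from h import *
from plant import bot
s,m,im=look('w5');M=axes(s);print(s['time'],s['ee_pos'],M.round(3).tolist(),s['finger_gap'],s['force'],s['moment'])
sd=bot.get_image('side')
o_=np.hstack([cv2.resize(im,(480,360)),cv2.resize(sd[160:310,220:353],(320,360))]);cv2.imwrite('pics/c6.png',o_[:,:,::-1])
```

```text
15.35 [ 575.61809135 -188.48481329  100.64072616] [[-0.038, 0.999, 0.0], [0.999, 0.038, -0.001], [-0.001, 0.0, -1.0]] 0.2810834294757951 [ 0.18021067 -0.20550538 -1.08693088] [-0.18097176 -0.00144571 -0.0123493 ]
```

View pics/c6.png

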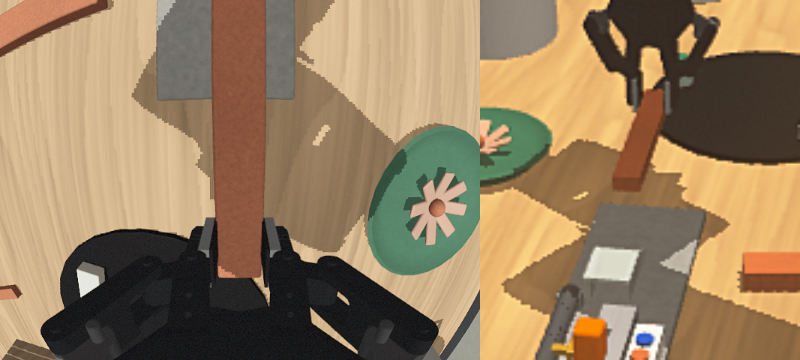

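The bar is held straight, lying over the apron line. I'll work out its droop and lateral error from the apparent width along it.

Run:
```python
from h import *
s,m,im=pickle.load(open('w5.pkl','rb'));M=axes(s)
h=cv2.cvtColor(im,cv2.COLOR_RGB2HSV).astype(int)
k=((h[...,0]<=15)|(h[...,0]>174))&(h[...,1]>90)
for r in(5,40,80,120,160,200,240,280,320,350):
  x=np.where(k[r,270:370])[0]+270
  if len(x)<5: continue
  a=onz(m,(x.min()-.5,r),87.7,True);b=onz(m,(x.max()+.5,r),87.7,True)
  w=np.linalg.norm(a-b);H=m['position'][2]-87.7
  print(r,x.min(),x.max(),'w',w.round(1),'z',(m['position'][2]-H*26/w).round(1),'tool mid',(M.T@((a+b)/2-s['ee_pos'])).round(1))
kk=np.where(k[300:,320])[0];print('near end',kk.max()+300,(M.T@(onz(m,(320,kk.max()+300.5),87.7,True)-s['ee_pos'])).round(1))
# apron front corners, image scaled 4/3
J=(566.,73.2,.039)
print('jig in tool: offset', (M.T@(np.array([566+262*np.sin(.039),73.2-262*np.cos(.039),0])-s['ee_pos'])).round(1))
for u in((157*4/3,100*4/3),(295*4/3,98*4/3)): print('corner',onz(m,u,12,True)[:2], 'tool',(M.T@(onz(m,u,12,True)-s['ee_pos'])).round(1))
```

```text
5 283 353 w 25.0 z 82.6 tool mid [120.6  -1.6  12.9]
40 282 353 w 25.2 z 83.6 tool mid [107.2  -1.7  12.9]
80 282 354 w 25.6 z 85.4 tool mid [92.4 -1.5 12.9]
120 283 353 w 25.0 z 82.6 tool mid [78.  -1.5 12.9]
160 283 367 w 30.5 z 107.3 tool mid [63.7  1.  12.9]
200 279 364 w 31.6 z 111.1 tool mid [48.9 -0.2 12.9]
240 285 367 w 31.4 z 110.7 tool mid [33.4  1.6 12.9]
280 287 368 w 32.3 z 113.7 tool mid [16.8  2.3 12.9]
320 290 348 w 24.4 z 79.0 tool mid [-1.5 -1.1 12.9]
350 289 349 w 26.4 z 89.8 tool mid [-16.8  -1.1  13. ]
near end 370 [-28.2  -0.6  13. ]
jig in tool: offset [-1.000e-01  6.000e-01  1.006e+02]
corner [ 509.30609834 -118.84846027] tool [ 72.2 -63.6  88.6]
corner [ 613.42908696 -114.16475072] tool [72.9 40.6 88.6]
```

Call:
jog_arm(
  motion=[
    {"travel":[0,0.0015,0.02],"twist":0,"gripper":255},
    {"travel":[0,0,0.02],"twist":0,"gripper":255},
    {"travel":[0,0,0.012],"twist":0,"gripper":255},
    {"travel":[0,0,0.004],"twist":0,"gripper":255},
    {"travel":[0,0,0.002],"twist":0,"gripper":255},
    {"travel":[0,0,0],"twist":0,"gripper":255},
    {"travel":[0,0,0],"twist":0,"gripper":255},
  ],
)

```text
time: 16.32
ee_pos: [577.5, -188.2, 42.9]
tcp_rot: [0.694, 0.72, 0.0, 0.001]
force: [-0.1, 0.4, -2.1]
finger_gap: 0.277
grip_force: 59.9
```

Call:
jog_arm(
  motion=[
    {"travel":[0,0,0.001],"twist":0,"gripper":255},
    {"travel":[0,0,0],"twist":0,"gripper":255},
    {"travel":[0.008,0,0],"twist":0,"gripper":255},
    {"travel":[0.008,0,0],"twist":0,"gripper":255},
    {"travel":[0.008,0,0],"twist":0,"gripper":255},
    {"travel":[0.006,0,0],"twist":0,"gripper":255},
    {"travel":[0,0,0],"twist":0,"gripper":255},
  ],
)

```text
time: 17.2
ee_pos: [575.8, -157.2, 41.3]
tcp_rot: [0.693, 0.721, -0.0, -0.0]
force: [0.0, 0.0, -0.9]
finger_gap: 0.281
grip_force: 60.0
```

Call:
jog_arm(
  motion=[
    {"travel":[0.004,0,0],"twist":0,"gripper":255},
    {"travel":[0.004,0,0],"twist":0,"gripper":255},
    {"travel":[0.004,0,0],"twist":0,"gripper":255},
    {"travel":[0,0,0],"twist":0,"gripper":255},
  ],
)

```text
time: 17.7
ee_pos: [575.4, -145.7, 41.3]
tcp_rot: [0.693, 0.72, 0.0, -0.0]
force: [0.0, 0.4, -2.1]
finger_gap: 0.286
grip_force: 60.0
```

Call:
jog_arm(
  motion=[
    {"travel":[0.004,0,0],"twist":0,"gripper":255},
    {"travel":[0.004,0,0],"twist":0,"gripper":255},
    {"travel":[0.004,0,0],"twist":0,"gripper":255},
    {"travel":[0.004,0,0],"twist":0,"gripper":255},
    {"travel":[0,0,0],"twist":0,"gripper":255},
  ],
)

```text
time: 18.32
ee_pos: [574.8, -129.6, 41.3]
tcp_rot: [0.693, 0.721, 0.0, -0.0]
force: [-0.7, 0.1, -1.6]
finger_gap: 0.284
grip_force: 60.0
```

Call:
jog_arm(
  motion=[
    {"travel":[0.006,0,0],"twist":0,"gripper":255},
    {"travel":[0.006,0,0],"twist":0,"gripper":255},
    {"travel":[0.006,0,0],"twist":0,"gripper":255},
    {"travel":[0.006,0,0],"twist":0,"gripper":255},
    {"travel":[0.006,0,0],"twist":0,"gripper":255},
    {"travel":[0,0,0],"twist":0,"gripper":255},
  ],
)

```text
time: 19.08
ee_pos: [573.6, -99.4, 41.3]
tcp_rot: [0.693, 0.721, -0.0, -0.0]
force: [-0.7, 0.0, -0.6]
finger_gap: 0.281
grip_force: 60.0
```

Call:
jog_arm(
  motion=[
    {"travel":[0.006,0,0],"twist":0,"gripper":255},
    {"travel":[0.006,0,0],"twist":0,"gripper":255},
    {"travel":[0.006,0,0],"twist":0,"gripper":255},
    {"travel":[0.006,0,0],"twist":0,"gripper":255},
    {"travel":[0.006,0,0],"twist":0,"gripper":255},
    {"travel":[0.006,0,0],"twist":0,"gripper":255},
    {"travel":[0.006,0,0],"twist":0,"gripper":255},
    {"travel":[0.006,0,0],"twist":0,"gripper":255},
    {"travel":[0,0,0],"twist":0,"gripper":255},
  ],
)

```text
time: 20.2
ee_pos: [571.7, -51.5, 41.3]
tcp_rot: [0.693, 0.721, -0.0, -0.0]
force: [0.0, 0.5, -1.3]
finger_gap: 0.281
grip_force: 60.0
```

Call:
jog_arm(
  motion=[
    {"travel":[0.007,0,0],"twist":0,"gripper":255},
    {"travel":[0.007,0,0],"twist":0,"gripper":255},
    {"travel":[0,0,0.0005],"twist":0,"gripper":255},
    {"travel":[0,0,0],"twist":0,"gripper":90},
    {"travel":[0,0,0],"twist":0,"gripper":90},
    {"travel":[0,0,0],"twist":0,"gripper":90},
    {"travel":[0,0,-0.02],"twist":0,"gripper":90},
    {"travel":[0,0,-0.03],"twist":0,"gripper":90},
    {"travel":[-0.025,0,0],"twist":0,"gripper":255},
    {"travel":[-0.027,0,0],"twist":0,"gripper":255},
    {"travel":[0,0,0],"twist":0,"gripper":255},
    {"travel":[0,0,0.025],"twist":0,"gripper":255},
    {"travel":[0,0,0.025],"twist":0,"gripper":255},
    {"travel":[0,0,0],"twist":0,"gripper":255},
    {"travel":[0,0,0],"twist":0,"gripper":255},
  ],
)

```text
time: 22.08
ee_pos: [573.6, -89.7, 41.3]
tcp_rot: [0.693, 0.721, 0.0, 0.0]
force: [-0.1, -0.3, 0.4]
finger_gap: 0.005
grip_force: 0.0
```

Call:
jog_arm(
  motion=[
    {"travel":[0.004,0,0],"twist":0,"gripper":255},
    {"travel":[0.004,0,0],"twist":0,"gripper":255},
    {"travel":[0.004,0,0],"twist":0,"gripper":255},
    {"travel":[0.004,0,0],"twist":0,"gripper":255},
    {"travel":[0.004,0,0],"twist":0,"gripper":255},
    {"travel":[0.004,0,0],"twist":0,"gripper":255},
    {"travel":[0.004,0,0],"twist":0,"gripper":255},
    {"travel":[0.002,0,0],"twist":0,"gripper":255},
    {"travel":[0,0,0],"twist":0,"gripper":255},
  ],
)

```text
time: 23.2
ee_pos: [572.0, -59.8, 40.7]
tcp_rot: [0.694, 0.72, 0.0, -0.0]
force: [-0.0, 0.1, -0.7]
finger_gap: -0.001
grip_force: 0.1
```

Run:
```python
from h import *
s,m,im=look('w6');M=axes(s);print(s['time'],s['ee_pos'],s['force'])
cv2.imwrite('pics/w6v.png',im[:,:,::-1])
```

```text
23.2 [572.01285776 -59.76471715  40.67271533] [-0.04070303  0.13678162 -0.68027278]
```

View pics/w6v.png

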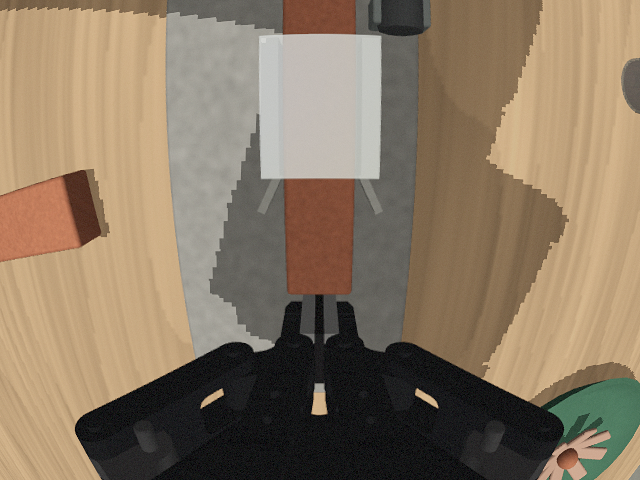

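The bar lies straight in the sleeve, with its trailing end at (320,293) and the closed fingers right behind it. I'll push in small steps and watch the force.

Call:
jog_arm(
  motion=[
    {"travel":[0.002,0,0],"twist":0,"gripper":255},
    {"travel":[0.002,0,0],"twist":0,"gripper":255},
    {"travel":[0,0,0],"twist":0,"gripper":255},
  ],
)

```text
time: 23.62
ee_pos: [571.8, -55.8, 40.7]
tcp_rot: [0.694, 0.72, -0.0, -0.0]
force: [-0.3, -0.3, -0.7]
finger_gap: -0.0
grip_force: 0.0
```

Call:
jog_arm(
  motion=[
    {"travel":[0.001,0,0],"twist":0,"gripper":255},
    {"travel":[0.001,0,0],"twist":0,"gripper":255},
    {"travel":[0,0,0],"twist":0,"gripper":255},
  ],
)

```text
time: 24.0
ee_pos: [571.9, -54.0, 40.8]
tcp_rot: [0.694, 0.72, 0.0, -0.0]
force: [-0.3, -0.3, -0.0]
finger_gap: 0.002
grip_force: 0.1
```

Call:
jog_arm(
  motion=[
    {"travel":[0.001,0,0],"twist":0,"gripper":255},
    {"travel":[0.001,0,0],"twist":0,"gripper":255},
    {"travel":[0,0,0],"twist":0,"gripper":255},
  ],
)

```text
time: 24.38
ee_pos: [572.7, -53.5, 41.0]
tcp_rot: [0.693, 0.721, -0.0, 0.001]
force: [-0.7, -6.4, -0.8]
finger_gap: 0.0
grip_force: 2.9
```

Call:
jog_arm(
  motion=[
    {"travel":[0.0005,0,0],"twist":0,"gripper":255},
    {"travel":[0,0,0],"twist":0,"gripper":255},
  ],
)

```text
time: 24.62
ee_pos: [572.9, -53.5, 41.1]
tcp_rot: [0.693, 0.721, -0.0, 0.002]
force: [-0.5, -6.8, -0.6]
finger_gap: -0.001
grip_force: 3.5
```

Run:
```python
from h import *
from plant import bot
s,m,im=look('w7');print(s['ee_pos'],s['force'])
h=cv2.cvtColor(im,cv2.COLOR_RGB2HSV).astype(int)
k=((h[...,0]<=15)|(h[...,0]>174))&(h[...,1]>90)
o=np.array([566,73.2]);th=.039;Rm=np.array([[np.cos(th),-np.sin(th)],[np.sin(th),np.cos(th)]])
J=lambda u,z:(Rm.T@(onz(m,u,z,True)[:2]-o)).round(1)
for c in(305,320,335):
  r=np.where(k[200:330,c])[0]+200;print('trailing end',c,r.max(),J((c,r.max()+.5),28))
g=im[:,300,:].astype(int).sum(1);print('mouth edge',[i for i in range(150,230) if abs(g[i+1]-g[i-1])>60])
for r in(5,20,200,230,260):
  x=np.where(k[r,250:390])[0]+250;print('row',r,J((x.min(),r),28),J((x.max(),r),28))
sm=bot.camera_model('side');si=bot.get_image('side')
for nm,f,z in(('knob',RED,66),('green',GREEN,38)):
  for c,st,_ in blobs(si,f,20):
    p=Rm.T@(onz(sm,c,z)[:2]-o)
    if -70<p[0]<40 and 40<p[1]<170: print(nm,c.round(1),st[4],p.round(1))
```

```text
[572.86753337 -53.46487352  41.07707428] [-0.49508674 -6.82515898 -0.56991814]
trailing end 305 294 [  -4.7 -116.5]
trailing end 320 312 [   1.3 -124.8]
trailing end 335 294 [   7.3 -116.5]
mouth edge [195, 196, 197]
row 5 [-12.3  -6.3] [12.8 -6.3]
row 20 [-12.2 -12.1] [ 12.7 -12.1]
row 200 [-12. -78.] [ 13.3 -78. ]
row 230 [-11.9 -89.5] [ 13.2 -89.5]
row 260 [ -11.9 -101.6] [  13.2 -101.6]
knob [269.8 284.1] 162 [-13.1  50.6]
knob [265.5 305.1] 169 [-19.  119.9]
knob [286.  307.7] 35 [-58.7 122.5]
green [283.9 315.4] 36 [-51.6 110.4]
```

The trailing end is at jig y −116.5, exactly where it should be with the stop parked at about 78.5 mm, and pushing meets the spring. The knob is still about 16 mm sideways. I'll back away and lift.

Call:
jog_arm(
  motion=[
    {"travel":[-0.003,0,0],"twist":0,"gripper":255},
    {"travel":[-0.008,0,0],"twist":0,"gripper":255},
    {"travel":[-0.02,0,0],"twist":0,"gripper":255},
    {"travel":[-0.02,0,-0.02],"twist":0,"gripper":255},
    {"travel":[0,0,-0.04],"twist":0,"gripper":255},
    {"travel":[0,0,-0.04],"twist":0,"gripper":255},
    {"travel":[0,0,0],"twist":0,"gripper":255},
    {"travel":[0,0,0],"twist":0,"gripper":255},
  ],
)

```text
time: 25.72
ee_pos: [573.4, -103.2, 140.6]
tcp_rot: [0.694, 0.72, -0.0, -0.0]
force: [0.2, -0.1, -0.9]
finger_gap: 0.001
grip_force: 0.0
```

Run:
```python
from h import *
from plant import bot
s,m,im=look('w8');print(s['ee_pos'],s['force'])
h=cv2.cvtColor(im,cv2.COLOR_RGB2HSV).astype(int)
k=((h[...,0]<=15)|(h[...,0]>174))&(h[...,1]>90)
o=np.array([566,73.2]);th=.039;Rm=np.array([[np.cos(th),-np.sin(th)],[np.sin(th),np.cos(th)]])
for c in(310,320,330):
  r=np.where(k[:330,c])[0];r=r[r<300]
  if len(r):print('trailing end',c,r.max(),(Rm.T@(onz(m,(c,r.max()+.5),28,True)[:2]-o)).round(1))
sm=bot.camera_model('side');si=bot.get_image('side')
for c,st,_ in blobs(si,RED,20):
    p=Rm.T@(onz(sm,c,66)[:2]-o)
    if -70<p[0]<40 and 0<p[1]<170: print(c.round(1),st[4],p.round(1))
```

```text
[ 573.38681211 -103.20974633  140.55078482] [ 0.17418702 -0.06468143 -0.87125575]
trailing end 310 149 [  -6.1 -117. ]
trailing end 320 149 [ 1.00e-01 -1.17e+02]
trailing end 330 258 [   6.8 -189.3]
[269.9 284. ] 161 [-13.2  50.4]
[265.5 305. ] 169 [-18.8 119.3]
[285.9 307.6] 33 [-58.4 122.2]
```

The bar stayed put and the knob is still parked. I'll hand the job in.

```bash
python3 -c "
from plant import bot
print(bot.finish_job())"
```

```text
the job is handed in; nothing more can be done
None
```

I handed the job in at about 26 s: the stop is parked in the green chip's notch with the knob about 16 mm sideways, and the terracotta bar lies in the sleeve with its end against the stop; the hand-in returned no verdict.

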